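Slide a standing cell home against a stiff contact plate

TASK

Slide the upright grey battery cell across the bench and in between the two low rails of the test nest, pushing it low down so that it stays standing; do not grip it or lift it. Then go on pushing it slowly and gently against the stiff copper contact plate until the plate is fully home against its stop, and leave the cell standing there. Leave the solder spool, flux tin and multimeter where they are.

Things in the scene. Friction and masses are not known exactly. Their poses are not given: they have to be found in the camera images.
- cell: the only battery cell standing upright: plain grey can, 32 mm across, 71 mm tall, 0.13 to 0.22 kg, loose; origin at the centre of its underside, z up. Pushed higher than about 20 mm up it tends to tip over. More than 15 N from the fingers dents it (so does a grip)
- nest: fixed test nest: two rails 12 mm high and wide, inner faces 54 mm apart, flared at the mouth; grey head block 78 mm wide, 66 mm high with its knob, joins them at the far end. Origin on the bench, midway between the rails; +x points from mouth to head block, the way the cell goes in. Straight rails from x = -65 mm, flares from -92 mm, head block from +49 mm. No step: the cell slides on the bench
- contact (a joint): travel (m) of the copper plate facing the mouth, 40 mm wide, 4 to 30 mm above the bench: 0 = out, 0.012 = home on a hard stop. Stiff damped slide, no spring: resists with 0.5 N per mm/s, stays where left; over 15 N is too much. Its carriage is clamped elsewhere each time, unmeasured: the plate's face starts at nest x = -14 to +6 mm, its stop is 12 mm further; find by feel
- spool: bystander: spool of solder wire, 56 mm across, 38 mm high, beside the nest on its left (+y) side; origin centre of underside
- tin: bystander: round flux tin, 51 mm across, 21 mm high, beside the nest on its right (-y) side; origin centre of underside
- meter: bystander: multimeter lying on its back, 158 x 80 x 46 mm, far to the right; origin centre of underside

How it is judged:
By the outcome, as a careful person would: the job done as asked, in the order asked, and still so for the second after the job is handed in, with the robot touching nothing.
It also fails if it takes over 59 s, if anything falls off the work surface, if the arm or the gripper's body presses on something with over 40 N, if the wrist force passes 120 N, or if a joint passes its speed limit or range.

ROBOT

A 6-joint arm with a two-finger parallel gripper is mounted at the origin on a cart in front of the work surface, level with it; the furniture and walls round the work are solid. World frame = base frame: x ahead of the robot, y to its left, z up, the work surface at z = 0. Lengths are in m, angles in rad, forces in N, time in s.
With the tool pointing down it reaches from about 0.325 to 0.775 m from the base axis. Payload 5.5 kg.
Tool frame: the origin (TCP) lies on the centre line of the jaws, within the pads' length; the fingertips stand ctrl.tip_reach ahead of it and the grasp point (between the pads) lies 8 mm behind it (ctrl.tip_reach is the distance from the TCP to the fingertips, in m); z points along the fingers, y is the line along which they close (so a half turn about z gives the same grasp; the last joint's range is limited). The gripper opens to 85 mm and grips with 20 to 120 N. Pads are 22 mm wide; open, the fingers measure 114 mm over their backs; the gripper's body (76 mm by 85 mm) begins 54 mm behind the grasp point. The pads swing forward as they close: fully open they stand 13 mm farther back than shut.
Start: joints at [1.198, 0.091, 1.231, -0, 1.82, -0.057], TCP at [0.186, 0.57, 0.242] pointing down, gripper open.
Joint ranges: [-2.87, 2.87], [-0.86, 2.18], [0.17, 2.46], [-1.51, 4.65], [0.06, 2.69], [-2.65, 2.65]. Speed limits (rad/s): [2.57, 2.57, 3.01, 3.14, 3.14, 3.14].

INTERFACE

Orientations are given as a rotation vector (axis times angle).
In Python, from bench import ctrl gives the robot as it stands.
- The arm moves only by the shell command python3 -m handwheel 'ROWS' [OPENING] [FORCE]. ROWS is JSON, one flat list of numbers, 4 for each row, row after row: the shift along the tool's x, y, z in m, then the turn about the tool's z in rad. In form: [dx, dy, dz, yaw, dx, dy, dz, yaw, ...]. A call has exactly 5 rows; each row shifts and turns the commanded pose from where the row before left it, along the tool's axes as they then stand; what a row does not reach is not made up. A row lasts 1/10 s, in which the tool goes at most 50 mm and 8.59 degrees, less where a joint would pass 70% of its speed; a pose out of reach is approached as far as the arm can. A call with a gripper value outside its range is refused whole. OPENING is the opening, from -1 (shut) to 1 (fully open), so that 0 is half open, set as the call begins (- or left out, the last holds). The fingers move at their own pace and stop on an object; FORCE is the grip in N (left out, the last holds). Time passes only in rows, so rows that do not move let the fingers close, or fill a call up. It gives the time, the measured TCP pose, the force, the opening and the grip force at its end, in the units of the state.
- ctrl.state(): the state, without advancing time (a new reading comes with each control period).
- ctrl.snapshot(name): name is "side" or "top" or "wrist"; returns the picture (400x640x3 uint8, blue, green, red); there is no depth.
- ctrl.camera_model(name): a dict with "camera_matrix" (3x3 intrinsics, pixels), "extrinsics" (4x4, takes a point from world to camera coordinates). Camera axes: x right, y down, z forward; pixel columns grow to the right and rows downward; lengths in m; the calibration is good to about 2 mm. A picture is of the moment at which its call begins: read the wrist's pose just before it. camera_model takes no time and is no camera call; for the wrist camera it gives the pose at the moment of the call.
- ctrl.job_done(): hands the job in; it is judged then, once.
The state is a dict: "clock": time; "qpos": joint angles; "qvel": joint speeds; "joint_efforts": joint torques, N m; "tcp_pos": TCP position; "tcp_rot": TCP orientation; "ft_force": force on the tool from outside, world axes, zero at the start; "ft_torque": the same for the moment, N m; "opening": finger opening in m; "finger_force": force on a finger pad.
Only numpy, scipy, OpenCV 4.12 (cv2) and the standard library are available. Lean on these libraries where they do the work, as an engineer would, in place of code of your own. Each camera call takes 0.05 s, during which the arm holds its last target. There are 200 camera calls.

## Working session

There is one attempt and no reset: what is moved stays moved. The work goes in short steps, Python scripts to look and compute and a shell command to move; the robot and the scene stay as the last step left them, time stands still between calls to the robot, and variables do not carry over. Pictures are saved under pics/ and viewed, at most 10 in all, crops included, and the job is handed in when it is done.

```bash
mkdir -p pics; python3 - <<'E'
from bench import ctrl
import cv2,json
s=ctrl.state();print(s['clock'],s['tcp_pos'],s['tcp_rot'],ctrl.tip_reach,s['opening'])
for n in("top","side"):
    cv2.imwrite(f"pics/{n}0.png",ctrl.snapshot(n));m=ctrl.camera_model(n);print(n,m)
E
```

```text
0.0 [0.18623489 0.57007248 0.24111826] [-0.49388292 -3.10205984  0.00312459] 0.011 0.08549571831224528
top {'camera_matrix': array([[389.49912571,   0.        , 316.95645127],
       [  0.        , 389.49912571, 196.95138749],
       [  0.        ,   0.        ,   1.        ]]), 'extrinsics': array([[ 0.02681406, -0.9992082 ,  0.02939357, -0.1126841 ],
       [-0.99721797, -0.02878333, -0.06875925,  0.59787327],
       [ 0.06955085, -0.02746808, -0.99720017,  1.01613085],
       [ 0.        ,  0.        ,  0.        ,  1.        ]])}
side {'camera_matrix': array([[456.1775299 ,   0.        , 319.35323829],
       [  0.        , 456.1775299 , 204.21523711],
       [  0.        ,   0.        ,   1.        ]]), 'extrinsics': array([[ 8.52961822e-01, -5.21973190e-01,  3.44538162e-04,
        -5.50669887e-01],
       [-2.24371297e-01, -3.67243287e-01, -9.02657127e-01,
         1.24854212e-01],
       [ 4.71289350e-01,  7.69854763e-01, -4.30360305e-01,
         9.23453731e-01],
       [ 0.00000000e+00,  0.00000000e+00,  0.00000000e+00,
         1.00000000e+00]])}
```

View pics/top0.png

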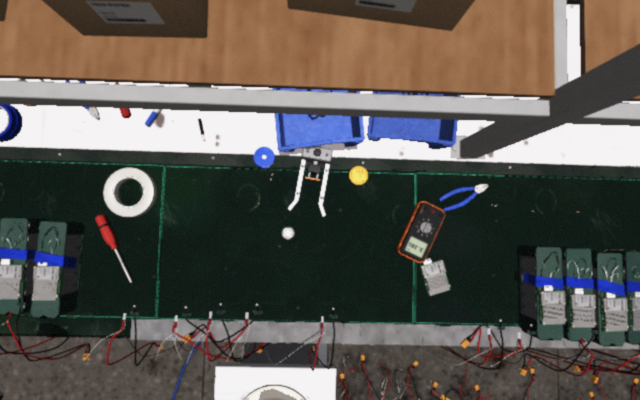

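View pics/side0.png

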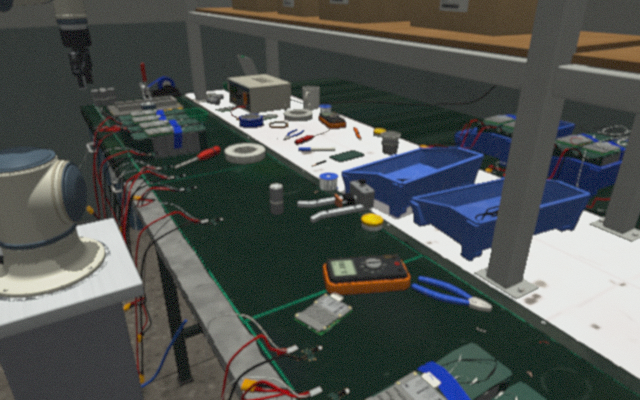

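The top view shows the cell's top near (288,233). The nest's mouth is at about (292,208)/(324,215) and its head at (317,155). The spool is at (264,157), the tin at (358,175) and the meter at (422,232). I'll enlarge the nest area next.

```bash
python3 - <<'E'
import cv2
a=cv2.imread("pics/top0.png")[140:250,245:375]
cv2.imwrite("pics/c1.png",cv2.resize(a,None,fx=5,fy=5,interpolation=cv2.INTER_CUBIC))
a=cv2.imread("pics/side0.png")[165:235,255:395]
cv2.imwrite("pics/c2.png",cv2.resize(a,None,fx=5,fy=5,interpolation=cv2.INTER_CUBIC))
E
```

```text
(no output)
```

View pics/c1.png

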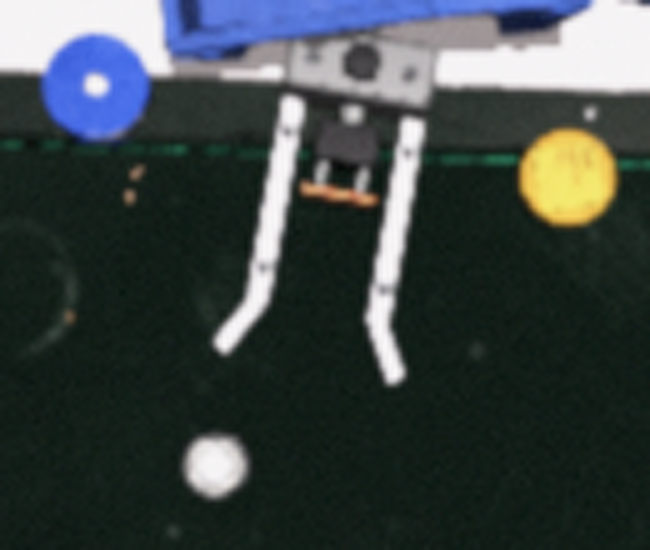

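View pics/c2.png

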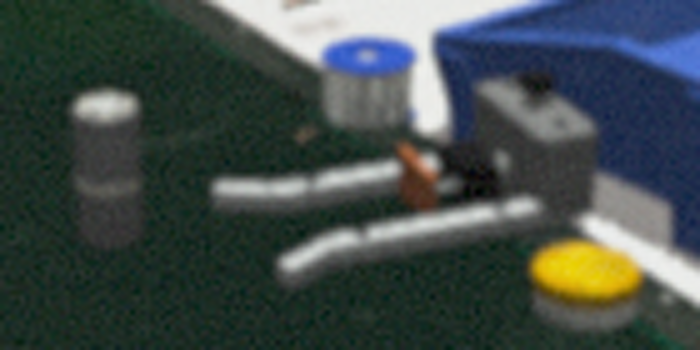

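The enlarged top crop shows:
- The cell's top is at (216,466).
- The left rail's bend is at (259,297), with dots at (288,131) and (263,267).
- The right rail's bend is at (378,318), with dots at (408,152) and (386,289).
- The plate's top edge runs from (303,187) to (377,200).

The side crop shows the cell standing, its base near (108,240).

```bash
cat >h.py <<'E'
import numpy as np
from bench import ctrl
def ray(n,u,v,z,m=None):
    m=m or ctrl.camera_model(n);K=m['camera_matrix'];E=m['extrinsics'];R=E[:3,:3];c=-R.T@E[:3,3]
    d=R.T@np.linalg.solve(K,[u,v,1]);return c+d*(z-c[2])/d[2]
E
python3 - <<'E'
from h import *
T=lambda u,v,z:ray("top",245+u/5-.4,140+v/5-.4,z)[:2]
P={k:T(*a) for k,a in dict(cell=(216,466,.071),Lb=(259,297,.012),Rb=(378,318,.012),Ld1=(288,131,.012),Ld2=(263,267,.012),Rd1=(408,152,.012),Rd2=(386,289,.012),pl=(303,187,.03),pr=(377,200,.03),spool=(96,87,.038),tin=(568,177,.021),Lf=(222,345,.012),Rf=(394,378,.012)).items()}
for k in P:print(k,P[k].round(4))
d=P['Ld1']-P['Ld2']+P['Rd1']-P['Rd2'];th=np.arctan2(d[1],d[0])
b=(P['Lb']+P['Rb'])/2;print('bend sep',np.linalg.norm(P['Lb']-P['Rb']),'th',th, 'th perp',np.arctan2(*(P['Lb']-P['Rb'])[::-1])-np.pi/2)
x=np.array([np.cos(th),np.sin(th)]);y=np.array([-x[1],x[0]])
O=b+.065*x;print('O',O)
for k in P:print(k,((P[k]-O)@x).round(4),((P[k]-O)@y).round(4))
# side check cell base & top
print(ray("side",255+108/5,165+104/5,.071)[:2],ray("side",255+108/5,165+238/5-1,0)[:2])
s=ctrl.state();from scipy.spatial.transform import Rotation as R
print(R.from_rotvec(s['tcp_rot']).as_matrix().round(3))
E
```

```text
cell [ 0.5048 -0.0236]
Lb [ 0.5944 -0.0412]
Rb [ 0.5849 -0.1055]
Ld1 [ 0.6847 -0.0541]
Ld2 [ 0.6106 -0.0428]
Rd1 [ 0.6753 -0.1193]
Rd2 [ 0.6007 -0.1094]
pl [ 0.6524 -0.0632]
pr [ 0.6466 -0.1026]
spool [0.7011 0.0472]
tin [ 0.6632 -0.2053]
Lf [ 0.568  -0.0222]
Rf [ 0.5529 -0.1149]
bend sep 0.06496349956796456 th -0.14184518389038855 th perp -0.14645452606438192
O [ 0.65398947 -0.08251136]
cell -0.156 0.0372
Lb -0.0649 0.0325
Rb -0.0651 -0.0325
Ld1 0.0264 0.0325
Ld2 -0.0486 0.0331
Rd1 0.0263 -0.0334
Rd2 -0.049 -0.0341
pl -0.0043 0.0189
pr -0.0044 -0.021
spool 0.0283 0.1351
tin 0.0265 -0.1203
Lf -0.0936 0.0476
Rf -0.0955 -0.0464
[ 0.5090044  -0.02293944] [ 0.50711337 -0.02039904]
[[-0.951  0.311 -0.001]
 [ 0.311  0.951 -0.002]
 [ 0.    -0.002 -1.   ]]
```

```bash
python3 -m handwheel '[-0.0287,-0.0298,0,0,-0.0287,-0.0298,0,0,-0.0287,-0.0298,0,0,-0.0287,-0.0298,0,0,-0.0287,-0.0298,0,0]' -0.67 20; python3 -m handwheel '[-0.0287,-0.0298,0.006,0,-0.0287,-0.0298,0.006,0,-0.0287,-0.0298,0.006,0,-0.0287,-0.0298,0.006,0,-0.0287,-0.0298,0.006,0]'; python3 -m handwheel '[-0.0287,-0.0298,0.006,0,-0.0287,-0.0298,0.006,0,-0.0287,-0.0298,0.006,0,-0.0287,-0.0298,0.006,0,-0.0287,-0.0298,0.006,0]' ; python3 -m handwheel '[0,0,0,0.1,0,0,0,0.1,0,0,0,0.07,0,0,0,0,0,0,0,0]'
cat >>h.py <<'E'
from scipy.spatial.transform import Rotation as Rt
O=np.array([.654,-.0825]);TH=-.144
nx=np.array([np.cos(TH),np.sin(TH)]);ny=np.array([-nx[1],nx[0]])
def w2n(p):return np.array([(p[:2]-O)@nx,(p[:2]-O)@ny])
def n2w(x,y):return O+x*nx+y*ny
def info():
    s=ctrl.state();M=Rt.from_rotvec(s['tcp_rot']).as_matrix()
    print('t',s['clock'],'tcp',s['tcp_pos'].round(4),'nest',w2n(s['tcp_pos']).round(4),'push ang',np.arctan2(-M[1,0],-M[0,0]).round(3),'F',s['ft_force'].round(2),'op',round(s['opening'],4));return s,M
def to(wx,wy,z):
    s,M=info();print('tool delta',(M.T@(np.array([wx,wy,z])-s['tcp_pos'])).round(4))
E
python3 - <<'E'
from h import *
to(.456,.0107,.020)
import cv2
cv2.imwrite("pics/w1.png",ctrl.snapshot("wrist"))
E
```

```text
clock: 0.6
tcp_pos: [0.2768, 0.3826, 0.2417]
tcp_rot: [-0.493, -3.102, 0.001]
ft_force: [-0.4, -0.1, 0.2]
opening: 0.0145
finger_force: 0.0
clock: 1.1
tcp_pos: [0.3668, 0.1963, 0.2117]
tcp_rot: [-0.494, -3.102, 0.0]
ft_force: [0.8, 0.4, -0.3]
opening: 0.0141
finger_force: 0.0
clock: 1.6
tcp_pos: [0.457, 0.01, 0.1817]
tcp_rot: [-0.494, -3.102, -0.0]
ft_force: [1.1, -0.5, 0.1]
opening: 0.0142
finger_force: 0.0
clock: 2.1
tcp_pos: [0.4566, 0.0118, 0.182]
tcp_rot: [-0.904, -3.008, 0.0]
ft_force: [-0.1, -0.3, -1.0]
opening: 0.014
finger_force: 0.0
t 2.1 tcp [0.4566 0.0118 0.182 ] nest [-0.2089  0.065 ] push ang -0.584 F [-0.09 -0.26 -0.96] op 0.014
tool delta [-0.0002 -0.0012  0.162 ]
```

View pics/w1.png

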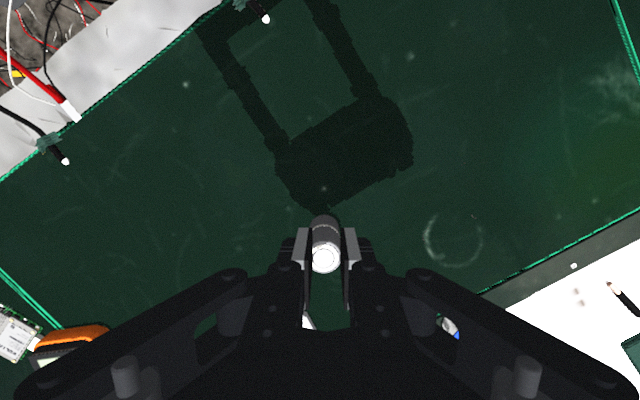

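The wrist view shows the cell's top at (326,258), seen between the fingertips. The cell lies directly ahead along the push line.

```bash
python3 - <<'E'
from h import *
c=ray("wrist",326,258,.071);s,M=info();print(c,M.T@(c-s['tcp_pos']))
E
python3 -m handwheel '[0,-0.001,0.034,0,0,0,0.034,0,0,0,0.034,0,0,0,0.03,0,0,0,0.02,0]'; python3 -m handwheel '[0,0,0.006,0,0,0,0.004,0,0,0,0,0,0,0,0,0,0,0,0,0]'
```

```text
t 2.15 tcp [0.4566 0.0118 0.1821] nest [-0.2089  0.065 ] push ang -0.584 F [ 0.05 -0.27  0.67] op 0.0141
[ 0.50606122 -0.02165287  0.071     ] [-0.05975063 -0.00066373  0.11106657]
clock: 2.65
tcp_pos: [0.4549, 0.0112, 0.0276]
tcp_rot: [-0.904, -3.006, 0.001]
ft_force: [0.9, -0.0, -0.2]
opening: 0.0143
finger_force: 0.0
clock: 3.15
tcp_pos: [0.457, 0.0109, 0.0216]
tcp_rot: [0.906, 3.006, 0.001]
ft_force: [-0.0, 0.4, -0.1]
opening: 0.0139
finger_force: 0.0
```

```bash
python3 -m handwheel '[-0.006,0,0,0,-0.007,0,0,0,-0.006,0,0,0,-0.005,0,0,0,-0.004,0,0,0]'; python3 -m handwheel '[-0.002,0,0,0,-0.002,0,0,0,-0.002,0,0,0,-0.002,0,0,0,-0.002,0,0,0]'; python3 -m handwheel '[-0.002,0,0,0,-0.002,0,0,0,-0.002,0,0,0,-0.002,0,0,0,-0.002,0,0,0]'; python3 - <<'E'
from h import *
import cv2
info();a=ctrl.snapshot("side")[120:270,220:420]
cv2.imwrite("pics/s2.png",cv2.resize(a,None,fx=3,fy=3,interpolation=cv2.INTER_CUBIC))
E
```

```text
clock: 3.65
tcp_pos: [0.4799, -0.0049, 0.0202]
tcp_rot: [-0.907, -3.007, 0.0]
ft_force: [-0.4, -0.4, 0.2]
opening: 0.0141
finger_force: 0.0
clock: 4.15
tcp_pos: [0.4877, -0.01, 0.0204]
tcp_rot: [-0.907, -3.007, -0.0]
ft_force: [-2.8, 1.1, 2.7]
opening: 0.0141
finger_force: 0.9
clock: 4.65
tcp_pos: [0.4964, -0.0156, 0.0204]
tcp_rot: [0.907, 3.008, 0.0]
ft_force: [-3.2, 0.3, 3.6]
opening: 0.0139
finger_force: 0.9
t 4.65 tcp [ 0.4964 -0.0156  0.0204] nest [-0.1656  0.0436] push ang -0.586 F [-3.24  0.32  3.61] op 0.0139
```

View pics/s2.png

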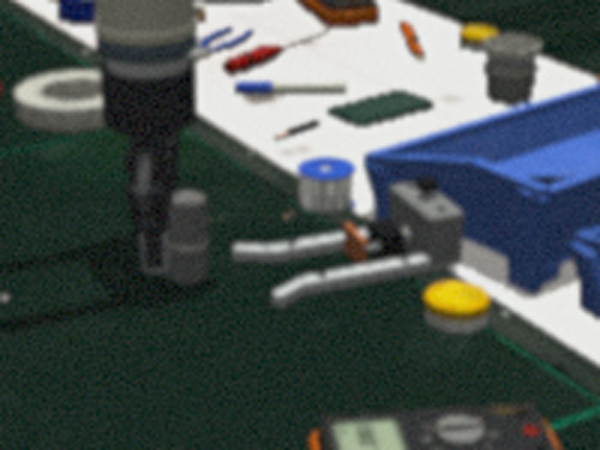

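The cell still stands but seems to lean slightly forward, and the upward force suggests the same. I'll back off and push lower.

```bash
python3 -m handwheel '[0.002,0,0,0,0.003,0,0,0,0.003,0,0,0,0,0,0.003,0,0,0,0.003,0]';python3 -m handwheel '[0,0,0.001,0,0,0,0,0,0,0,0,0,-0.002,0,0,0,-0.002,0,0,0]'; python3 -m handwheel '[-0.0015,0,0,0,-0.0015,0,0,0,-0.0015,0,0,0,-0.0015,0,0,0,-0.0015,0,0,0]';python3 -m handwheel '[-0.0015,0,0,0,-0.0015,0,0,0,-0.0015,0,0,0,-0.0015,0,0,0,-0.0015,0,0,0]'; python3 - <<'E'
from h import *
import cv2
info();a=ctrl.snapshot("side")[165:235,235:345]
cv2.imwrite("pics/s3.png",cv2.resize(a,None,fx=5,fy=5,interpolation=cv2.INTER_CUBIC))
E
```

```text
clock: 5.2
tcp_pos: [0.4895, -0.0111, 0.0141]
tcp_rot: [0.907, 3.008, -0.0]
ft_force: [-0.5, 0.5, -0.0]
opening: 0.0141
finger_force: 0.0
clock: 5.7
tcp_pos: [0.4931, -0.0135, 0.0134]
tcp_rot: [0.907, 3.008, 0.0]
ft_force: [-1.1, 0.6, 0.0]
opening: 0.014
finger_force: 0.0
clock: 6.2
tcp_pos: [0.499, -0.0175, 0.0133]
tcp_rot: [-0.907, -3.007, -0.0]
ft_force: [-2.1, 1.1, 1.4]
opening: 0.014
finger_force: 0.6
clock: 6.7
tcp_pos: [0.5054, -0.0218, 0.0133]
tcp_rot: [-0.907, -3.008, 0.0]
ft_force: [-0.9, 0.3, 0.1]
opening: 0.0141
finger_force: 0.6
t 6.7 tcp [ 0.5054 -0.0218  0.0133] nest [-0.1557  0.0388] push ang -0.586 F [-0.85  0.32  0.06] op 0.0141
```

View pics/s3.png

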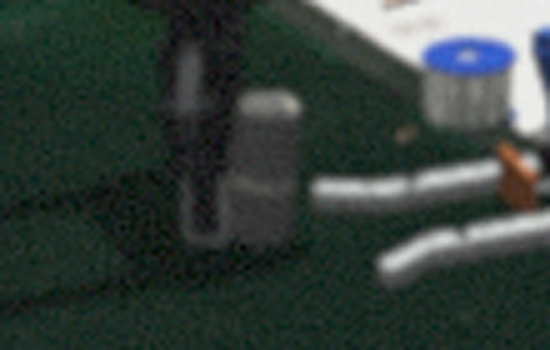

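Pushed lower, the cell stands upright with its top at (270,103) and base at (265,243), and the forces are low. I'll carry on along this line.

```bash
for i in 1; do python3 -m handwheel '[-0.002,0,0,0,-0.002,0,0,0,-0.002,0,0,0,-0.002,0,0,0,-0.002,0,0,0]'; python3 -m handwheel '[-0.002,0,0,0,-0.002,0,0,0,-0.002,0,0,0,-0.002,0,0,0,-0.002,0,0,0]'; python3 -m handwheel '[-0.002,0,0,0,-0.002,0,0,0,-0.002,0,0,0,-0.002,0,0,0,-0.002,0,0,0]'; python3 -m handwheel '[-0.002,0,0,0,-0.002,0,0,0,-0.002,0,0,0,-0.002,0,0,0,-0.002,0,0,0]'; done; python3 - <<'E'
from h import *
import cv2
info();a=ctrl.snapshot("top")[140:250,245:375]
cv2.imwrite("pics/t4.png",cv2.resize(a,None,fx=5,fy=5,interpolation=cv2.INTER_CUBIC))
E
```

```text
clock: 7.25
tcp_pos: [0.5138, -0.0274, 0.0133]
tcp_rot: [-0.907, -3.008, 0.0]
ft_force: [-1.9, 0.3, 0.6]
opening: 0.0144
finger_force: 0.6
clock: 7.75
tcp_pos: [0.5222, -0.0329, 0.0133]
tcp_rot: [0.907, 3.008, 0.0]
ft_force: [-0.9, 1.0, 0.9]
opening: 0.0142
finger_force: 0.6
clock: 8.25
tcp_pos: [0.5305, -0.0384, 0.0133]
tcp_rot: [0.907, 3.008, -0.0]
ft_force: [-1.7, 1.6, 0.3]
opening: 0.0144
finger_force: 0.5
clock: 8.75
tcp_pos: [0.5388, -0.0439, 0.0133]
tcp_rot: [0.907, 3.008, -0.0]
ft_force: [-2.1, 1.2, 0.3]
opening: 0.0141
finger_force: 0.6
t 8.75 tcp [ 0.5388 -0.0439  0.0133] nest [-0.1195  0.0217] push ang -0.586 F [-2.12  1.17  0.29] op 0.0141
```

View pics/t4.png

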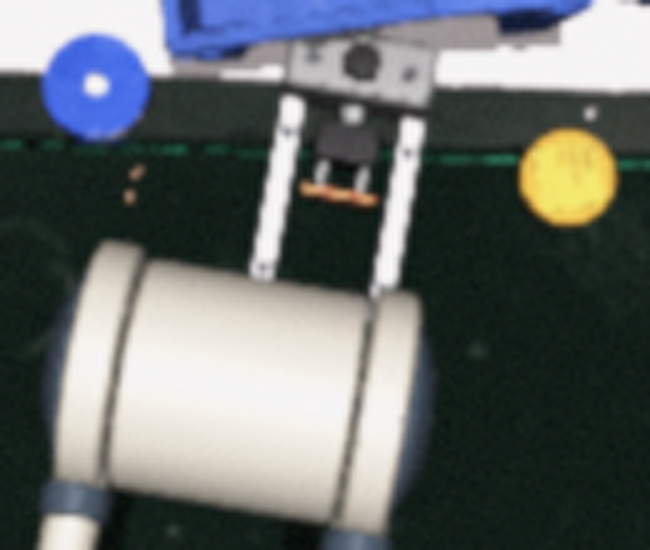

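The arm hides the cell in the top view. The nest and the bystanders haven't moved, so I'll finish this leg, back off, and turn to line up with the nest.

```bash
python3 -m handwheel '[-0.002,0,0,0,-0.002,0,0,0,-0.002,0,0,0,-0.002,0,0,0,-0.002,0,0,0]'; python3 -m handwheel '[-0.002,0,0,0,-0.002,0,0,0,-0.002,0,0,0,-0.002,0,0,0,-0.002,0,0,0]'; python3 -m handwheel '[0.002,0,0,0,0.004,0,0,0,0.007,0,0,0,0.007,0,0,0,0,0,0,0]'; python3 -m handwheel '[0,0,0,-0.11,0,0,0,-0.11,0,0,0,-0.11,0,0,0,-0.112,0,0,0,0]'; python3 - <<'E'
from h import *
import cv2
info();print(M:=None)
m=ctrl.camera_model("wrist");cv2.imwrite("pics/w5.png",ctrl.snapshot("wrist"))
np.save("m5.npy",m,allow_pickle=True)
E
```

```text
clock: 9.3
tcp_pos: [0.5472, -0.0494, 0.0133]
tcp_rot: [-0.907, -3.008, -0.0]
ft_force: [-1.4, 0.7, 0.3]
opening: 0.0144
finger_force: 0.6
clock: 9.8
tcp_pos: [0.5555, -0.055, 0.0133]
tcp_rot: [-0.907, -3.008, -0.0]
ft_force: [-1.9, 0.9, 1.0]
opening: 0.0139
finger_force: 0.6
clock: 10.3
tcp_pos: [0.5379, -0.0432, 0.0132]
tcp_rot: [-0.906, -3.008, -0.0]
ft_force: [0.4, -0.3, 0.9]
opening: 0.0142
finger_force: 0.0
clock: 10.8
tcp_pos: [0.5387, -0.0438, 0.0134]
tcp_rot: [0.224, 3.133, -0.0]
ft_force: [0.3, 0.0, -0.1]
opening: 0.014
finger_force: 0.0
t 10.8 tcp [ 0.5387 -0.0438  0.0134] nest [-0.1196  0.0218] push ang -0.143 F [ 0.33  0.02 -0.05] op 0.014
None
```

View pics/w5.png

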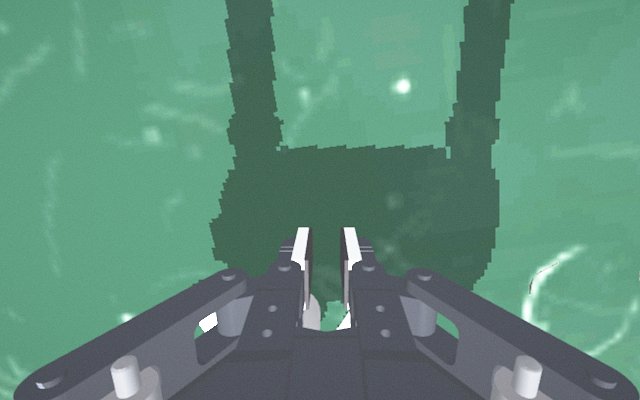

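Through the finger gap the wrist view shows the cell's edge at about (312,310), left of centre, which fits the predicted 20 mm sideways offset. I'll shift across and push along the nest axis.

```bash
python3 -m handwheel '[0,-0.005,0,0,0,-0.005,0,0,0,-0.005,0,0,0,-0.005,0,0,0,0,0,0]'; python3 -m handwheel '[-0.004,0,0,0,-0.004,0,0,0,-0.003,0,0,0,-0.002,0,0,0,-0.002,0,0,0]'; python3 -m handwheel '[-0.002,0,0,0,-0.002,0,0,0,-0.002,0,0,0,-0.002,0,0,0,-0.002,0,0,0]'; python3 -m handwheel '[-0.002,0,0,0,-0.002,0,0,0,-0.002,0,0,0,-0.002,0,0,0,-0.002,0,0,0]'; python3 - <<'E'
from h import *
import cv2
info()
# side view: predicted cell top/bottom pixel, and observed brightness not viewed
cv2.imwrite("pics/s6.png",ctrl.snapshot("side"))
E
```

```text
clock: 11.35
tcp_pos: [0.5357, -0.0644, 0.0133]
tcp_rot: [-0.228, -3.133, 0.0]
ft_force: [0.3, 0.0, -0.1]
opening: 0.0142
finger_force: 0.0
clock: 11.85
tcp_pos: [0.5508, -0.0656, 0.0132]
tcp_rot: [-0.225, -3.133, -0.0]
ft_force: [-0.8, -0.3, 0.9]
opening: 0.0139
finger_force: 0.0
clock: 12.35
tcp_pos: [0.5606, -0.0672, 0.0132]
tcp_rot: [-0.226, -3.133, 0.0]
ft_force: [-2.3, 0.7, 0.4]
opening: 0.014
finger_force: 0.6
clock: 12.85
tcp_pos: [0.5706, -0.0687, 0.0133]
tcp_rot: [-0.226, -3.133, 0.0]
ft_force: [-1.1, 0.4, 1.0]
opening: 0.0139
finger_force: 0.5
t 12.85 tcp [ 0.5706 -0.0687  0.0133] nest [-0.0845  0.0017] push ang -0.144 F [-1.08  0.4   0.97] op 0.0139
```

```bash
python3 -m handwheel '[-0.002,0,0,0,-0.002,0,0,0,-0.002,0,0,0,-0.002,0,0,0,-0.002,0,0,0]'; python3 -m handwheel '[-0.002,0,0,0,-0.002,0,0,0,-0.002,0,0,0,-0.002,0,0,0,-0.002,0,0,0]'; python3 -m handwheel '[-0.002,0,0,0,-0.002,0,0,0,-0.002,0,0,0,-0.001,0,0,0,-0.001,0,0,0]'; python3 -m handwheel '[-0.0007,0,0,0,-0.0007,0,0,0,-0.0007,0,0,0,-0.0007,0,0,0,-0.0007,0,0,0]'; python3 -m handwheel '[-0.0007,0,0,0,-0.0007,0,0,0,-0.0007,0,0,0,-0.0007,0,0,0,-0.0007,0,0,0]'; python3 -c "
from h import *
info()"
```

```text
clock: 13.4
tcp_pos: [0.5805, -0.0701, 0.0133]
tcp_rot: [-0.226, -3.133, 0.0]
ft_force: [-1.3, 0.0, 0.9]
opening: 0.0141
finger_force: 0.5
clock: 13.9
tcp_pos: [0.5904, -0.0715, 0.0133]
tcp_rot: [0.226, 3.133, -0.0]
ft_force: [-1.7, 0.3, 1.5]
opening: 0.014
finger_force: 0.5
clock: 14.4
tcp_pos: [0.5983, -0.0727, 0.0133]
tcp_rot: [-0.226, -3.133, 0.0]
ft_force: [-2.2, 0.3, 0.4]
opening: 0.014
finger_force: 0.5
clock: 14.9
tcp_pos: [0.6017, -0.0731, 0.0133]
tcp_rot: [0.226, 3.133, 0.0]
ft_force: [-2.0, -0.1, 0.7]
opening: 0.014
finger_force: 0.5
clock: 15.4
tcp_pos: [0.6051, -0.0736, 0.0133]
tcp_rot: [-0.226, -3.133, -0.0]
ft_force: [-1.9, 0.9, 0.8]
opening: 0.0142
finger_force: 0.8
t 15.4 tcp [ 0.6051 -0.0736  0.0133] nest [-0.0497  0.0017] push ang -0.144 F [-1.91  0.93  0.84] op 0.0142
```

```bash
python3 -m handwheel '[-0.0006,0,0,0,-0.0006,0,0,0,-0.0006,0,0,0,-0.0006,0,0,0,-0.0006,0,0,0]'; python3 -m handwheel '[-0.0006,0,0,0,-0.0006,0,0,0,-0.0006,0,0,0,-0.0006,0,0,0,-0.0006,0,0,0]'; python3 -m handwheel '[-0.0006,0,0,0,-0.0006,0,0,0,-0.0006,0,0,0,-0.0006,0,0,0,-0.0006,0,0,0]'; python3 -c "
from h import *
info()"
```

```text
clock: 15.9
tcp_pos: [0.6076, -0.074, 0.0132]
tcp_rot: [-0.226, -3.132, -0.0]
ft_force: [-5.8, 1.5, 2.7]
opening: 0.014
finger_force: 1.5
clock: 16.4
tcp_pos: [0.6105, -0.0745, 0.0132]
tcp_rot: [-0.226, -3.132, -0.0]
ft_force: [-5.6, 1.5, 3.1]
opening: 0.0143
finger_force: 1.5
clock: 16.9
tcp_pos: [0.6135, -0.0749, 0.0132]
tcp_rot: [-0.226, -3.132, -0.0]
ft_force: [-5.3, 0.6, 2.1]
opening: 0.0141
finger_force: 1.5
t 16.9 tcp [ 0.6135 -0.0749  0.0132] nest [-0.0412  0.0017] push ang -0.144 F [-5.28  0.64  2.11] op 0.0141
```

The plate engaged at about x=0.6055, with roughly 5.5 N at 6 mm/s, so the stop should be near x≈0.617–0.618. I'll slow down.

```bash
python3 -m handwheel '[-0.0005,0,0,0,-0.0005,0,0,0,-0.0005,0,0,0,-0.0005,0,0,0,-0.0005,0,0,0]'; python3 -m handwheel '[-0.0003,0,0,0,-0.0003,0,0,0,-0.0003,0,0,0,-0.0003,0,0,0,-0.0003,0,0,0]'
```

```text
clock: 17.4
tcp_pos: [0.6161, -0.0753, 0.0132]
tcp_rot: [-0.226, -3.132, 0.0]
ft_force: [-5.5, 1.3, 2.0]
opening: 0.0142
finger_force: 1.4
clock: 17.9
tcp_pos: [0.6174, -0.0754, 0.0132]
tcp_rot: [-0.226, -3.132, -0.0]
ft_force: [-7.2, 1.4, 3.2]
opening: 0.0139
finger_force: 2.1
```

```bash
python3 -m handwheel '[-0.0002,0,0,0,-0.0002,0,0,0,-0.0002,0,0,0,-0.0002,0,0,0,-0.0002,0,0,0]'
```

```text
clock: 18.4
tcp_pos: [0.6176, -0.0755, 0.0131]
tcp_rot: [-0.225, -3.13, -0.0]
ft_force: [-11.8, 2.4, 5.3]
opening: 0.0141
finger_force: 2.9
```

The force rises with no further motion, so the plate is on its stop. I'll hold briefly, then back off gently.

```bash
python3 -m handwheel '[0,0,0,0,0,0,0,0,0,0,0,0,0,0,0,0,0,0,0,0]'; python3 -m handwheel '[0.0004,0,0,0,0.0004,0,0,0,0.001,0,0,0,0.002,0,0,0,0.004,0,0,0]'; python3 -m handwheel '[0.01,0,0,0,0.015,0,0,0,0.015,0,0,0,0.015,0,0,0,0.015,0,0,0]';  python3 -m handwheel '[0.01,0,0,0,0,0,-0.02,0,0,0,-0.04,0,0,0,-0.04,0,0,0,-0.04,0]';python3 -m handwheel '[0.03,0,0,0,0.04,0,0,0,0.03,0,0,0,0,0,0,0,0,0,0,0]'; python3 - <<'E'
from h import *
import cv2
info();T=ctrl.snapshot("top");a=T[140:250,245:375];b=ctrl.snapshot("side")[165:235,255:395]
cv2.imwrite("pics/f.png",np.vstack([cv2.resize(a,(390,330),interpolation=cv2.INTER_CUBIC),cv2.resize(b,(390,195),interpolation=cv2.INTER_CUBIC)]))
E
```

```text
clock: 18.9
tcp_pos: [0.6176, -0.0755, 0.0131]
tcp_rot: [-0.225, -3.13, -0.0]
ft_force: [-9.8, 1.7, 4.5]
opening: 0.014
finger_force: 2.8
clock: 19.4
tcp_pos: [0.6118, -0.0746, 0.0134]
tcp_rot: [0.226, 3.132, -0.0]
ft_force: [-0.3, 0.4, 1.1]
opening: 0.0136
finger_force: 0.0
clock: 19.9
tcp_pos: [0.5411, -0.0644, 0.0134]
tcp_rot: [0.226, 3.133, -0.0]
ft_force: [0.2, 0.2, -0.9]
opening: 0.0142
finger_force: 0.0
clock: 20.4
tcp_pos: [0.5316, -0.063, 0.1548]
tcp_rot: [0.226, 3.133, -0.0]
ft_force: [0.5, -0.5, 0.1]
opening: 0.0139
finger_force: 0.0
clock: 20.9
tcp_pos: [0.4331, -0.0488, 0.1538]
tcp_rot: [0.226, 3.131, -0.0]
ft_force: [0.4, -0.5, -0.3]
opening: 0.014
finger_force: 0.0
t 20.9 tcp [ 0.4331 -0.0488  0.1538] nest [-0.2235  0.0017] push ang -0.144 F [ 0.42 -0.53 -0.31] op 0.014
```

View pics/f.png

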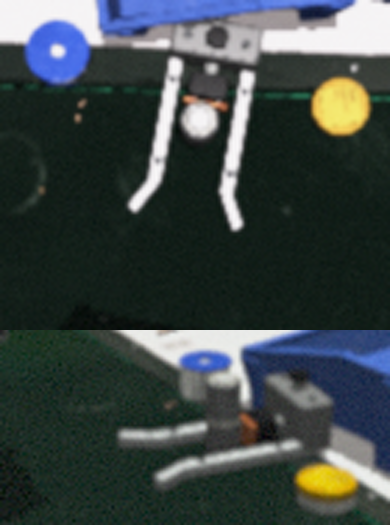

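The cell is standing between the rails with its top at (199,121), touching the plate at (205,100). The plate has moved about 12 mm, and the spool and tin haven't moved.

```bash
python3 -c "
from bench import ctrl
print(ctrl.job_done())"
```

```text
the job is handed in; nothing more can be done
None
```

The cell is standing between the nest rails against the copper plate; the plate is home on its stop (it took about 10–12 N there without moving), the spool and tin show no movement, the arm stayed clear of the meter, and the job was handed in at about 21 s.

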